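# Sort finished hair clips into their sample trays

## Task

Sort the five loose hair clips into the three trays, each into the tray whose ledge carries a sample of its kind: gold beads, dark red beads or plain near-black. Set each clip down gently, not dropped, so that it lies flat and right way up on the tray floor, lengthwise (pointing at the sample ledge) and beside, never on top of, its companion. Leave the bead pot and the wire spool standing where they are.

Things in the scene. Friction and masses are not known exactly. Their poses are not given: they have to be found in the camera images.
- gold_a_center (a point): loose hair clip, a row of seven round gold beads on a steel strip: 82 mm long (x axis), 14 mm wide (y axis), 13 mm high, 35 g, lying beads up on the table (table top z = 0). The point is its centre, half-way up (6.5 mm above its underside); its z axis is up. Solid enough to grip firmly across the 14 mm.
- gold_b_center (a point): loose hair clip, a row of seven round gold beads on a steel strip: 82 mm long (x axis), 14 mm wide (y axis), 13 mm high, 35 g, lying beads up on the table (table top z = 0). The point is its centre, half-way up (6.5 mm above its underside); its z axis is up. Solid enough to grip firmly across the 14 mm.
- red_a_center (a point): loose hair clip, a row of seven round dark red beads on a steel strip: 82 mm long (x axis), 14 mm wide (y axis), 13 mm high, 35 g, lying beads up on the table (table top z = 0). The point is its centre, half-way up (6.5 mm above its underside); its z axis is up. Solid enough to grip firmly across the 14 mm.
- red_b_center (a point): loose hair clip, a row of seven round dark red beads on a steel strip: 82 mm long (x axis), 14 mm wide (y axis), 13 mm high, 35 g, lying beads up on the table (table top z = 0). The point is its centre, half-way up (6.5 mm above its underside); its z axis is up. Solid enough to grip firmly across the 14 mm.
- plain_a_center (a point): loose hair clip, a smooth near-black bar with no beads: 82 mm long (x axis), 14 mm wide (y axis), 13 mm high, 35 g, lying on the table. The point is its centre, half-way up (6.5 mm above its underside); its z axis is up.
- tray_gold: fixed white tray, pale grey floor, marked by a gold sample clip fixed crosswise on its end ledge. Origin: middle of the compartment, at table level; z up, x towards the ledge, y across. Inside 130 (x) by 140 mm (y), floor 3 mm thick, walls 4 mm thick, 18 mm high; ledge 18 mm high (31 with sample) from x = 69 to 101 mm. Room for two clips side by side, 64 mm apart, each along x.
- tray_red: fixed white tray, pale grey floor, marked by a red sample clip fixed crosswise on its end ledge. Origin: middle of the compartment, at table level; z up, x towards the ledge, y across. Inside 130 (x) by 140 mm (y), floor 3 mm thick, walls 4 mm thick, 18 mm high; ledge 18 mm high (31 with sample) from x = 69 to 101 mm. Room for two clips side by side, 64 mm apart, each along x.
- tray_plain: fixed white tray, pale grey floor, marked by a plain near-black sample clip fixed crosswise on its end ledge. Origin: middle of the compartment, at table level; z up, x towards the ledge, y across. Inside 130 (x) by 140 mm (y), floor 3 mm thick, walls 4 mm thick, 18 mm high; ledge 18 mm high (31 with sample) from x = 69 to 101 mm. Room for two clips side by side, 64 mm apart, each along x.
- bead_pot_center (a point): bystander: closed clear round pot with a teal top, 42 mm across, 38 mm high, standing loose among the clips; the point is its centre, 17 mm above the table
- wire_spool_center (a point): bystander: copper wire spool with wooden flanges, 44 mm across, 30 mm high, standing loose on end among the clips; the point is its centre, 15 mm above the table
Mind the look-alikes: they are no part of the job. Leave any blue look-alike of the part that bears red_b_center alone.

How it is judged (in metres and radians):
At the end, for the whole second after the job is handed in: Each clip at rest in its kind's tray: centre within 35 mm (lengthwise) and 65 mm (across) of the middle, under 13.5 mm above the table, tilted under 0.2 rad, within 0.35 rad of the tray's x axis. Bead pot and wire spool moved under 20 mm, tilted under 0.2 rad (x of gold_a_center in the frame of tray_gold between -0.035 and 0.035 m and y of gold_a_center in the frame of tray_gold between -0.065 and 0.065 m and z of each of gold_a_center, gold_b_center in the frame of tray_gold below 0.0135 m and angle between each of gold_a_center, gold_b_center, red_a_center, red_b_center, plain_a_center, bead_pot_center, wire_spool_center's own z axis and vertical below 0.2 rad and angle between the x axis of each of gold_a_center, gold_b_center and the x axis of tray_gold, either way round below 0.35 rad and linear speed of each of gold_a, gold_b, red_a, red_b, plain_a below 0.02 m/s and x of gold_b_center in the frame of tray_gold between -0.035 and 0.035 m and y of gold_b_center in the frame of tray_gold between -0.065 and 0.065 m and x of red_a_center in the frame of tray_red between -0.035 and 0.035 m and y of red_a_center in the frame of tray_red between -0.065 and 0.065 m and z of each of red_a_center, red_b_center in the frame of tray_red below 0.0135 m and angle between the x axis of each of red_a_center, red_b_center and the x axis of tray_red, either way round below 0.35 rad and x of red_b_center in the frame of tray_red between -0.035 and 0.035 m and y of red_b_center in the frame of tray_red between -0.065 and 0.065 m and x of plain_a_center in the frame of tray_plain between -0.035 and 0.035 m and y of plain_a_center in the frame of tray_plain between -0.065 and 0.065 m and z of plain_a_center in the frame of tray_plain below 0.0135 m and angle between the x axis of plain_a_center and the x axis of tray_plain, either way round below 0.35 rad and distance of each of bead_pot_center, wire_spool_center from where it was at the start of the episode below 0.02 m); the robot touches nothing.
It fails at once if the bead pot is knocked over or shifted by more than 20 mm (distance of bead_pot_center from where it was at the start of the episode above 0.02 m or angle between bead_pot_center's own z axis and vertical above 0.3 rad).
It fails at once if the wire spool is knocked over or shifted by more than 20 mm (distance of wire_spool_center from where it was at the start of the episode above 0.02 m or angle between wire_spool_center's own z axis and vertical above 0.3 rad).
It fails at once if a clip is dropped or thrown into its tray (its centre is under 30 mm above the table there and moves faster than 0.8 m/s) ((horizontal distance between gold_a_center and tray_gold below 0.075 m and height (world z) of gold_a_center below 0.03 m and linear speed of gold_a above 0.8 m/s) or (horizontal distance between gold_b_center and tray_gold below 0.075 m and height (world z) of gold_b_center below 0.03 m and linear speed of gold_b above 0.8 m/s) or (horizontal distance between red_a_center and tray_red below 0.075 m and height (world z) of red_a_center below 0.03 m and linear speed of red_a above 0.8 m/s) or (horizontal distance between red_b_center and tray_red below 0.075 m and height (world z) of red_b_center below 0.03 m and linear speed of red_b above 0.8 m/s) or (horizontal distance between plain_a_center and tray_plain below 0.075 m and height (world z) of plain_a_center below 0.03 m and linear speed of plain_a above 0.8 m/s)).
It also fails if it takes over 122 s, if anything falls off the work surface, if the arm or the gripper's body presses on something with over 40 N, if the wrist force passes 120 N, or if a joint passes its speed limit or range.

## Robot

A 7-joint arm with a two-finger parallel gripper is mounted at the origin on the work surface. World frame = base frame: x ahead of the robot, y to its left, z up, the work surface at z = 0. Lengths are in mm, angles in rad, forces in N, time in s.
With the tool pointing down it reaches from about 425 to 1025 mm from the base axis. Payload 3.6 kg.
Tool frame: the origin (TCP) lies at the very end of the fingers, on their centre line; the grasp point (between the pads) lies 19 mm behind it; y points along the fingers, z is the direction in which the jaws open and shut, and the axes are right-handed (so a half turn about y gives the same grasp; the last joint's range is limited). The gripper opens to 85 mm and grips with 20 to 120 N. Pads are 22 mm wide; open, the fingers measure 114 mm over their backs; the gripper's body (76 mm by 85 mm) begins 54 mm behind the grasp point. The pads swing forward as they close: fully open they stand 13 mm farther back than shut.
Start: joints at [1.2, 0.591, 0.048, 1.609, -0.033, 0.943, -0.034], TCP at [198.129, -697.406, 231.302] pointing down, gripper open.
Joint ranges: [-2.69, 2.69], [-0.47, 2.24], [-1.27, 1.36], [0.19, 2.51], [-1.53, 4.68], [0.08, 2.07], [-3.09, 3.09]. Speed limits (rad/s): [2.57, 2.57, 3.14, 3.14, 3.14, 3.14, 3.14].

## Interface

Orientations are given as a unit quaternion [w, x, y, z].
In Python, from bench import state, read_camera, close_job gives the robot as it stands.
- The arm moves only by the tool carry_out, never from a script. Its argument "plan" is a list of rows, each an object of numbers: "tx", "ty", "tz": the shift along the tool's x, y, z in cm; "wx", "wy", "wz": the turn, a rotation vector about the tool's x, y, z in rad; "grip": the opening, from 0 (shut) to 1 (fully open). In form: [{"tx": .., "ty": .., "tz": .., "wx": .., "wy": .., "wz": .., "grip": ..}, ...]. A call has exactly 8 rows; each row is the pose to reach, as a shift and turn from the pose measured when the call began, along the tool's axes at that moment; what a row does not reach only later rows make up. A row lasts 1/10 s, in which the tool goes at most 50 mm and 8.59 degrees, less where a joint would pass 70% of its speed; a pose out of reach is approached as far as the arm can. A call with a gripper value outside its range is refused whole. The fingers move at their own pace and stop on an object; "grip_force" is the grip in N (left out, the last holds). Time passes only in rows, so rows that repeat a pose let the fingers close, or fill a call up. It gives the time, the measured TCP pose, the force and the opening at its end, in the units of the state.
- state(): the state, without advancing time (a new reading comes with each control period).
- read_camera(name): name is "scene" or "top"; returns a dict with "frame" (420x560x3 uint8, red, green, blue), "range_z" (420x560 float32, mm along the optical axis (not along the pixel's ray), 0 where there is no reading), "camera_matrix" (3x3 intrinsics, pixels), "k1" (the pictures are not rectified: a ray, as slopes to the right and down, at radius r is drawn at 1 + k1 r^2 times it, then the intrinsics apply), "rvec" (rotation vector, rad) and "tvec" (3), from world to camera coordinates, as OpenCV has them. Camera axes: x right, y down, z forward; pixel columns grow to the right and rows downward; lengths in mm; the calibration is good to about 2 mm. A picture is of the moment at which its call begins.
- close_job(): hands the job in, once; it reports no verdict.
The state is a dict: "t": time; "q": joint angles; "joint_vel": joint speeds; "tau": joint torques, N m; "tcp_pos": TCP position; "tool_rot": TCP orientation; "wrist_force": force on the tool from outside, world axes, zero at the start; "wrist_torque": the same for the moment, N m; "grip_width": finger opening in mm.
Only numpy, scipy, OpenCV 4.12 (cv2) and the standard library are available. Lean on these libraries where they do the work, as an engineer would, in place of code of your own. Each camera call takes 0.05 s, during which the arm holds its last target.

## Working session

There is one attempt and no reset: what is moved stays moved. The work goes in short steps, Python scripts to look and compute and a tool call to move; the robot and the scene stay as the last step left them, time stands still between calls to the robot, and variables do not carry over. Pictures are saved under pics/ and viewed, and the job is handed in when it is done.

Besides the shell and the picture viewer there is one more tool, called after "Emit:" as name(argument=value, ...) on one line, values as JSON. carry_out: Moves the arm, as the interface text tells. Its arguments: {"type":"object","properties":{"plan":{"type":"array","items":{"type":"object","properties":{"tx":{"type":"number"},"ty":{"type":"number"},"tz":{"type":"number"},"wx":{"type":"number"},"wy":{"type":"number"},"wz":{"type":"number"},"grip":{"type":"number"}}}},"grip_force":{"type":"number"}},"required":["plan"]}

```bash
mkdir -p pics
cat > h.py <<'E'
import numpy as np, cv2
from bench import state, read_camera
from scipy.spatial.transform import Rotation as R
def cam(n):
    c=read_camera(n); c={k:(np.array(v) if k!='k1' else v) for k,v in c.items()}; return c
def rays(c,uv):
    K=c['camera_matrix']; uv=np.asarray(uv,float).reshape(-1,2)
    d=np.c_[(uv[:,0]-K[0,2])/K[0,0],(uv[:,1]-K[1,2])/K[1,1]]
    s=d.copy()
    for _ in range(20): s=d/(1+c['k1']*(s**2).sum(1,keepdims=True))
    Rm=R.from_rotvec(c['rvec'].ravel()).as_matrix()
    o=-Rm.T@c['tvec'].ravel()
    return o,np.c_[s,np.ones(len(s))]@Rm
def toplane(c,uv,z):
    o,d=rays(c,uv); return o+d*((z-o[2])/d[:,2])[:,None]
E
python3 - <<'E'
from h import *
print(state())
for n in ("scene","top"):
    c=cam(n); cv2.imwrite(f"pics/{n}0.png",c['frame'][:,:,::-1]); np.savez(f"{n}0.npz",**c)
    print(n,c['camera_matrix'],c['k1'],rays(c,[[280,210]]))
E
```

```text
{'t': 0.0, 'q': array([ 1.20050479,  0.59212096,  0.0482989 ,  1.60979536, -0.03330528,
        0.94270897, -0.03372832]), 'joint_vel': array([ 6.18732903e-04, -1.80510598e-03, -1.66750685e-03,  3.53834954e-04,
        1.65719840e-04, -8.90512008e-05, -1.55596501e-03]), 'tau': array([-3.81192121e-04, -5.48694384e+01,  1.54645465e+00, -1.98123211e+01,
        9.41652863e-03,  8.77366634e-03, -1.43474118e-06]), 'tcp_pos': array([ 197.90869255, -696.61995962,  230.14968881]), 'tool_rot': array([ 0.09741531, -0.09771701,  0.701116  , -0.69956986]), 'wrist_force': array([ 0.7191178 , -0.47379721, -0.79786208]), 'wrist_torque': array([ 0.0027127 , -0.00355085,  0.02522278]), 'grip_width': 85.3974286181579}
scene [[448.42172416   0.         278.60882561]
 [  0.         448.42172416 208.28900303]
 [  0.           0.           1.        ]] -0.10390501423261292 (array([1128.47586416,  658.48022971,  761.02657851]), array([[-0.5636736 , -0.56797596, -0.59974958]]))
top [[433.9598622    0.         280.56464643]
 [  0.         433.9598622  201.80840945]
 [  0.           0.           1.        ]] -0.1262397598748438 (array([311.65376842, -39.74447825, 998.35462881]), array([[ 0.12194311,  0.02678088, -0.99235614]]))
```

View pics/scene0.png

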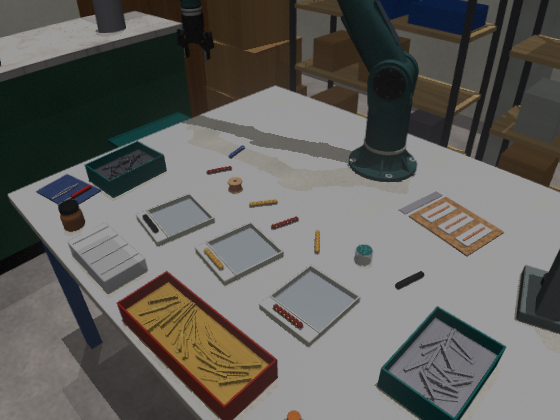

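View pics/top0.png

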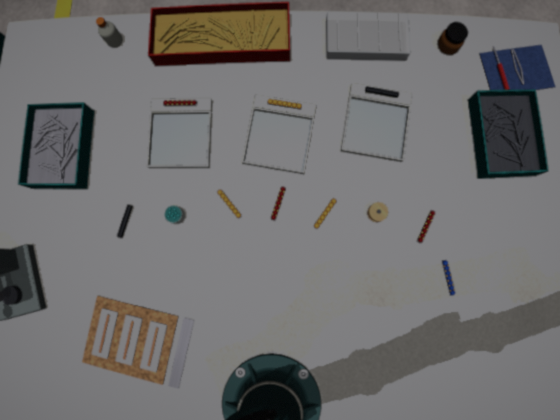

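The top view shows the five loose clips: plain (125,221), gold (229,203), red (278,203), gold (325,213) and red (426,226). The blue clip at (449,277) is the look-alike, so I'll leave it. The pot is at (175,214), the spool at (377,212), and the trays (red, gold, plain) are at (180,139), (279,139) and (375,126).

Next I'll measure and confirm in one enlarged crop.

```bash
cat > meas.py <<'E'
from h import *
def blobs(c,roi,kind):
    f=c['frame'].astype(np.float32); f=cv2.cvtColor(f/255,cv2.COLOR_RGB2HSV); 
    x0,y0,x1,y1=roi
    hsv=f[y0:y1,x0:x1]; H,S,V=cv2.split(hsv)
    bg=np.median(V)
    if kind=='gold': m=(H>20)&(H<60)&(S>.4)
    elif kind=='red': m=((H<18)|(H>335))&(S>.4)
    elif kind=='plain': m=(V<bg*.5)
    m=m.astype(np.uint8)
    n,l,st,ce=cv2.connectedComponentsWithStats(m)
    i=1+np.argmax(st[1:,4]); ys,xs=np.nonzero(l==i)
    return np.c_[xs+x0,ys+y0].astype(float)
def clip(c,roi,kind,z=8):
    p=toplane(c,blobs(c,roi,kind),z)[:,:2]
    (m,s),L,W=cv2.minAreaRect(p.astype(np.float32))[:2],0,0
    ce=p.mean(0); w,v=np.linalg.eigh(np.cov(p.T)); a=np.degrees(np.arctan2(v[1,1],v[0,1]))
    if a<-90:a+=180
    if a>90:a-=180
    return ce.round(1),np.round(m,1),np.round(s,1),round(a,1),len(p)
E
python3 - <<'E'
from meas import *
c=dict(np.load('top0.npz'))
rois=dict(plain=(110,195,142,247,'plain'),gold_a=(205,180,252,230,'gold'),red_a=(262,178,294,228,'red'),gold_b=(305,190,345,237,'gold'),red_b=(408,200,445,252,'red'),
 s_red=(150,95,210,112,'red'),s_gold=(255,93,312,113,'gold'),s_plain=(352,80,410,103,'plain'))
for k,r in rois.items(): print(k,*clip(c,r[:4],r[4],8 if k[0:2]!='s_' else 26))
# trays: light-grey floor corner via depth? use floor colour
f=c['frame']
for n,roi in dict(red=(140,85,222,178),gold=(235,85,325,182),plain=(335,75,420,170)).items():
    x0,y0,x1,y1=roi
    P=toplane(c,[[0,0]],0)
big=cv2.resize(f[75:295,100:480],None,fx=2.1,fy=2.1,interpolation=cv2.INTER_CUBIC)
cv2.imwrite('pics/crop1.png',np.clip(big.astype(float)*1.4,0,255).astype(np.uint8)[:,:,::-1])
for n,p in dict(red=(180,140),gold=(279,141),plain=(376,127)).items(): print(n,f[p[1],p[0]],f[p[1]+45,p[0]])
# pot, spool
hsv=cv2.cvtColor(f,cv2.COLOR_RGB2HSV)
for n,(x0,y0,x1,y1),z in (('pot',(160,200,192,230),38),('spool',(362,198,395,228),30)):
    m=(hsv[y0:y1,x0:x1,1]>70).astype(np.uint8); ys,xs=np.nonzero(m); q=toplane(c,np.c_[xs+x0,ys+y0],z)[:,:2]; print(n,q.mean(0),np.ptp(q,axis=0))
E
```

```text
plain [403.5 352. ] [403.  351.9] [14.2 78.5] -16.1 191
gold_a [447.5 105.7] [447.8 106. ] [77.7 10.1] 40.1 142
red_a [450.3  -7.8] [450.7  -7.7] [ 8.8 76.4] -17.1 102
gold_b [ 427.8 -115.8] [ 427.5 -115.7] [10.4 78.4] -34.4 149
red_b [ 398.6 -349.8] [ 399.7 -349.7] [ 9.4 76.8] -26.2 99
s_red [687.4 232. ] [686.7 230.7] [76.   7.6] 89.7 101
s_gold [683.9 -19.5] [684.  -19.1] [77.4 11. ] 80.6 147
s_plain [ 716.5 -249.6] [ 716.4 -250.2] [79.4 14.8] 81.0 187
red [123 127 130] [128 128 130]
gold [128 128 131] [127 127 129]
plain [123 127 129] [128 128 130]
pot [418.36957295 228.03436212] [34.24492395 37.16699832]
spool [ 428.92956223 -232.3866637 ] [40.90351568 43.20062359]
```

View pics/crop1.png

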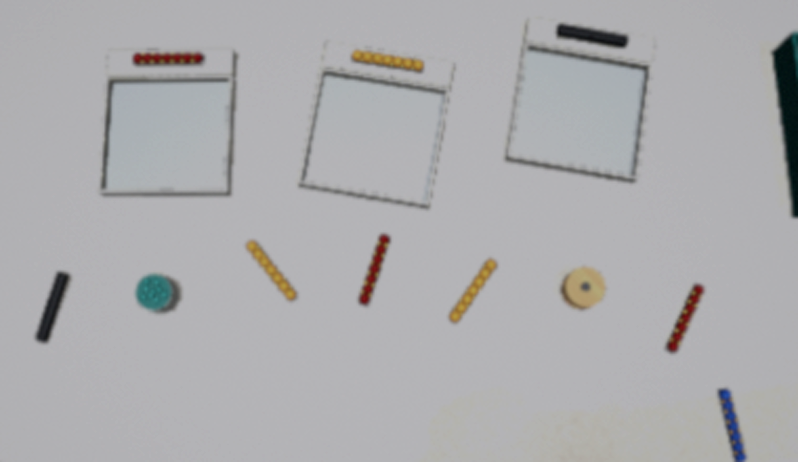

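The crop agrees with the descriptions. The red clips at full-image (278,203) and (426,226) have dark red beads, and the clip at (449,277) is blue, so it is the look-alike. I'll check the tray centres against the floor corners and set up a move calculator.

```bash
cat > go.py <<'E'
import sys
from h import *
def go(x,y,z,clipang):
    s=state(); q=s['tool_rot']; A=R.from_quat([q[1],q[2],q[3],q[0]]); p=np.array(s['tcp_pos'])
    best=None
    for b in (clipang+90,clipang-90):
        b=np.radians(b); zt=np.array([np.cos(b),np.sin(b),0]); yt=np.array([0,0,-1.]); xt=np.cross(yt,zt)
        T=R.from_matrix(np.c_[xt,yt,zt]); rv=(A.inv()*T).as_rotvec()
        d=A.inv().apply(np.array([x,y,z])-p)/10
        print('cand b=%.0f t(cm) %s rv %s deg %.0f'%(np.degrees(b),d.round(2),rv.round(3),np.degrees(np.linalg.norm(rv))))
    print('t',round(s['t'],2),'pos',p.round(1),'q',s['q'].round(2),'ydir',A.apply([0,1,0]).round(3),'zdir',A.apply([0,0,1]).round(3),'F',s['wrist_force'].round(1),'w',round(s['grip_width'],1))
if __name__=='__main__': go(*map(float,sys.argv[1:5]))
E
python3 go.py 399 -350 100 -26
python3 - <<'E'
from meas import *
c=dict(np.load('top0.npz'))
for n,q in dict(red=[(112,80),(228,80),(230,193),(104,193)],gold=[(325,72),(445,92),(428,206),(300,185)],plain=[(528,47),(647,68),(633,181),(507,158)]).items():
    P=toplane(c,np.array(q)/2.1+[100,75],16)[:,:2]; print(n,P.round(),P.mean(0).round(1))
E
```

```text
cand b=64 t(cm) [-28.82  13.08 -27.83] rv [ 1.000e-03 -2.411e+00 -2.000e-03] deg 138
cand b=-116 t(cm) [-28.82  13.08 -27.83] rv [0.002 0.731 0.001] deg 42
t 0.1 pos [ 197.9 -696.7  230.3] q [ 1.2   0.59  0.05  1.61 -0.03  0.94 -0.03] ydir [-0.001  0.002 -1.   ] zdir [ 0.273 -0.962 -0.002] F [ 0.1 -0.9  0.7] w 85.4
red [[664. 296.]
 [663. 161.]
 [532. 153.]
 [531. 296.]] [597.5 226.6]
gold [[673.  50.]
 [650. -85.]
 [519. -67.]
 [541.  75.]] [595.7  -6.8]
plain [[ 705. -180.]
 [ 682. -315.]
 [ 550. -294.]
 [ 574. -154.]] [ 627.8 -235.9]
```

Emit:
carry_out(plan=[{"tx":-28.8,"ty":13,"tz":-27.8,"wy":0.73,"grip":0.5},{"tx":-28.8,"ty":13,"tz":-27.8,"wy":0.73,"grip":0.5},{"tx":-28.8,"ty":13,"tz":-27.8,"wy":0.73,"grip":0.5},{"tx":-28.8,"ty":13,"tz":-27.8,"wy":0.73,"grip":0.5},{"tx":-28.8,"ty":13,"tz":-27.8,"wy":0.73,"grip":0.5},{"tx":-28.8,"ty":13,"tz":-27.8,"wy":0.73,"grip":0.5},{"tx":-28.8,"ty":13,"tz":-27.8,"wy":0.73,"grip":0.5},{"tx":-28.8,"ty":13,"tz":-27.8,"wy":0.73,"grip":0.5}], grip_force=50)

```text
invalid input at $.plan[0]: expected keys tx, ty, tz, wx, wy, wz, grip
```

```bash
python3 go.py 399 -350 3 -26
```

```text
cand b=64 t(cm) [-28.82  22.78 -27.81] rv [ 1.000e-03 -2.411e+00 -2.000e-03] deg 138
cand b=-116 t(cm) [-28.82  22.78 -27.81] rv [0.002 0.731 0.001] deg 42
t 0.1 pos [ 197.9 -696.7  230.3] q [ 1.2   0.59  0.05  1.61 -0.03  0.94 -0.03] ydir [-0.001  0.002 -1.   ] zdir [ 0.273 -0.962 -0.002] F [ 0.1 -0.9  0.7] w 85.4
```

Emit:
carry_out(plan=[{"tx":-28.8,"ty":13,"tz":-27.8,"wx":0,"wy":0.73,"wz":0,"grip":0.5},{"tx":-28.8,"ty":13,"tz":-27.8,"wx":0,"wy":0.73,"wz":0,"grip":0.5},{"tx":-28.8,"ty":13,"tz":-27.8,"wx":0,"wy":0.73,"wz":0,"grip":0.5},{"tx":-28.8,"ty":13,"tz":-27.8,"wx":0,"wy":0.73,"wz":0,"grip":0.5},{"tx":-28.8,"ty":13,"tz":-27.8,"wx":0,"wy":0.73,"wz":0,"grip":0.5},{"tx":-28.8,"ty":13,"tz":-27.8,"wx":0,"wy":0.73,"wz":0,"grip":0.5},{"tx":-28.8,"ty":13,"tz":-27.8,"wx":0,"wy":0.73,"wz":0,"grip":0.5},{"tx":-28.8,"ty":13,"tz":-27.8,"wx":0,"wy":0.73,"wz":0,"grip":0.5}], grip_force=50)

```text
t: 0.9
tcp_pos: [389.2, -366.3, 106.9]
tool_rot: [-0.159, 0.158, 0.69, -0.688]
wrist_force: [1.4, -0.6, -0.4]
grip_width: 42.7
```

```bash
python3 go.py 399 -350 3 -26
```

```text
cand b=64 t(cm) [-0.18 10.39 -1.88] rv [ 2.000e-03 -3.141e+00 -2.000e-03] deg 180
cand b=-116 t(cm) [-0.18 10.39 -1.88] rv [0.001 0.001 0.001] deg 0
t 0.9 pos [ 389.2 -366.3  106.9] q [ 0.52  0.55  0.2   2.13 -0.23  0.48 -1.12] ydir [-0.001  0.002 -1.   ] zdir [-0.438 -0.899 -0.001] F [ 1.4 -0.6 -0.4] w 42.7
```

Emit:
carry_out(plan=[{"tx":-0.2,"ty":3,"tz":-1.9,"wx":0,"wy":0,"wz":0,"grip":0.5},{"tx":-0.2,"ty":6,"tz":-1.9,"wx":0,"wy":0,"wz":0,"grip":0.5},{"tx":-0.2,"ty":8,"tz":-1.9,"wx":0,"wy":0,"wz":0,"grip":0.5},{"tx":-0.2,"ty":9.5,"tz":-1.9,"wx":0,"wy":0,"wz":0,"grip":0.5},{"tx":-0.2,"ty":10.4,"tz":-1.9,"wx":0,"wy":0,"wz":0,"grip":0.5},{"tx":-0.2,"ty":10.4,"tz":-1.9,"wx":0,"wy":0,"wz":0,"grip":0.5},{"tx":-0.2,"ty":10.4,"tz":-1.9,"wx":0,"wy":0,"wz":0,"grip":0.5},{"tx":-0.2,"ty":10.4,"tz":-1.9,"wx":0,"wy":0,"wz":0,"grip":0.5}])

```text
t: 1.7
tcp_pos: [399.7, -350.4, 3.7]
tool_rot: [-0.159, 0.159, 0.689, -0.689]
wrist_force: [0.4, -0.2, 0.5]
grip_width: 42.9
```

```bash
python3 go.py 399 -350 3 -26
python3 - <<'E'
from h import *
c=cam('scene'); cv2.imwrite('pics/s1.png',cv2.resize(c['frame'][120:260,150:330],None,fx=4,fy=4)[:,:,::-1])
E
```

```text
cand b=64 t(cm) [ 0.08  0.07 -0.01] rv [ 0.000e+00 -3.141e+00 -2.000e-03] deg 180
cand b=-116 t(cm) [ 0.08  0.07 -0.01] rv [0.001 0.    0.   ] deg 0
t 1.7 pos [ 399.7 -350.4    3.7] q [ 0.56  0.73  0.11  2.17 -0.29  0.26 -1.1 ] ydir [ 0.     0.001 -1.   ] zdir [-0.438 -0.899 -0.001] F [ 0.4 -0.2  0.5] w 42.9
```

View pics/s1.png

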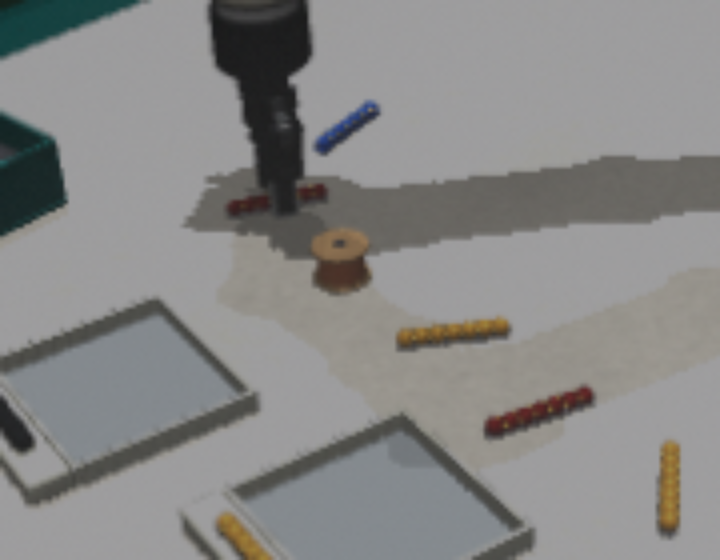

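The fingers straddle the red clip at its middle (crop (280,197)), clear of the spool and the blue clip. I'll close now.

Emit:
carry_out(plan=[{"tx":0,"ty":0.1,"tz":0,"wx":0,"wy":0,"wz":0,"grip":0.5},{"tx":0,"ty":0.1,"tz":0,"wx":0,"wy":0,"wz":0,"grip":0.1},{"tx":0,"ty":0.1,"tz":0,"wx":0,"wy":0,"wz":0,"grip":0},{"tx":0,"ty":0.1,"tz":0,"wx":0,"wy":0,"wz":0,"grip":0},{"tx":0,"ty":0.1,"tz":0,"wx":0,"wy":0,"wz":0,"grip":0},{"tx":0,"ty":0.1,"tz":0,"wx":0,"wy":0,"wz":0,"grip":0},{"tx":0,"ty":0.1,"tz":0,"wx":0,"wy":0,"wz":0,"grip":0},{"tx":0,"ty":0.1,"tz":0,"wx":0,"wy":0,"wz":0,"grip":0}])

```text
t: 2.55
tcp_pos: [399.8, -350.6, 3.2]
tool_rot: [-0.159, 0.159, 0.689, -0.689]
wrist_force: [0.2, 0.0, 5.7]
grip_width: 12.1
```

```bash
python3 go.py 399 -350 100 -26
```

```text
cand b=64 t(cm) [ 0.1  -9.68 -0.02] rv [-1.000e-03 -3.141e+00 -2.000e-03] deg 180
cand b=-116 t(cm) [ 0.1  -9.68 -0.02] rv [ 0.001  0.    -0.001] deg 0
t 2.55 pos [ 399.8 -350.6    3.2] q [ 0.56  0.73  0.11  2.17 -0.29  0.26 -1.1 ] ydir [ 0.001  0.001 -1.   ] zdir [-0.438 -0.899 -0.001] F [0.2 0.  5.7] w 12.1
```

```bash
python3 go.py 600 200 100 0
```

```text
cand b=90 t(cm) [  6.12  -9.63 -58.27] rv [1.000e-03 2.688e+00 1.000e-03] deg 154
cand b=-90 t(cm) [  6.12  -9.63 -58.27] rv [ 0.001 -0.453 -0.001] deg 26
t 2.55 pos [ 399.8 -350.6    3.2] q [ 0.56  0.73  0.11  2.17 -0.29  0.26 -1.1 ] ydir [ 0.001  0.001 -1.   ] zdir [-0.438 -0.899 -0.001] F [0.2 0.  5.7] w 12.1
```

Emit:
carry_out(plan=[{"tx":0,"ty":-4,"tz":0,"wx":0,"wy":0,"wz":0,"grip":0},{"tx":0,"ty":-8,"tz":0,"wx":0,"wy":0,"wz":0,"grip":0},{"tx":0,"ty":-9.6,"tz":0,"wx":0,"wy":0,"wz":0,"grip":0},{"tx":6.1,"ty":-9.6,"tz":-58.3,"wx":0,"wy":-0.453,"wz":0,"grip":0},{"tx":6.1,"ty":-9.6,"tz":-58.3,"wx":0,"wy":-0.453,"wz":0,"grip":0},{"tx":6.1,"ty":-9.6,"tz":-58.3,"wx":0,"wy":-0.453,"wz":0,"grip":0},{"tx":6.1,"ty":-9.6,"tz":-58.3,"wx":0,"wy":-0.453,"wz":0,"grip":0},{"tx":6.1,"ty":-9.6,"tz":-58.3,"wx":0,"wy":-0.453,"wz":0,"grip":0}])

```text
t: 3.35
tcp_pos: [485.6, -113.9, 99.4]
tool_rot: [0.0, 0.001, 0.707, -0.707]
wrist_force: [1.4, -0.3, -0.5]
grip_width: 12.4
```

```bash
python3 go.py 600 200 100 0
```

```text
cand b=90 t(cm) [-1.142e+01 -2.000e-02 -3.140e+01] rv [2.000e-03 3.141e+00 1.000e-03] deg 180
cand b=-90 t(cm) [-1.142e+01 -2.000e-02 -3.140e+01] rv [ 0.001 -0.001 -0.001] deg 0
t 3.35 pos [ 485.6 -113.9   99.4] q [ 0.04  0.53  0.13  2.21 -0.17  0.41 -1.26] ydir [ 0.001  0.001 -1.   ] zdir [-0.001 -1.    -0.001] F [ 1.4 -0.3 -0.5] w 12.4
```

Emit:
carry_out(plan=[{"tx":-11.4,"ty":0,"tz":-31.4,"wx":0,"wy":0,"wz":0,"grip":0},{"tx":-11.4,"ty":0,"tz":-31.4,"wx":0,"wy":0,"wz":0,"grip":0},{"tx":-11.4,"ty":0,"tz":-31.4,"wx":0,"wy":0,"wz":0,"grip":0},{"tx":-11.4,"ty":0,"tz":-31.4,"wx":0,"wy":0,"wz":0,"grip":0},{"tx":-11.4,"ty":0,"tz":-31.4,"wx":0,"wy":0,"wz":0,"grip":0},{"tx":-11.4,"ty":0,"tz":-31.4,"wx":0,"wy":0,"wz":0,"grip":0},{"tx":-11.4,"ty":0,"tz":-31.4,"wx":0,"wy":0,"wz":0,"grip":0},{"tx":-11.4,"ty":0,"tz":-31.4,"wx":0,"wy":0,"wz":0,"grip":0}])

```text
t: 4.15
tcp_pos: [601.1, 209.1, 99.4]
tool_rot: [0.005, -0.002, 0.709, -0.705]
wrist_force: [-0.8, 0.7, -0.3]
grip_width: 12.3
```

```bash
python3 go.py 600 200 6.5 0
python3 - <<'E'
from h import *
c=cam('scene'); cv2.imwrite('pics/s2.png',cv2.resize(c['frame'][200:350,230:410],None,fx=4,fy=4)[:,:,::-1])
c=cam('top'); cv2.imwrite('pics/s2t.png',cv2.resize(c['frame'][80:260,100:300],None,fx=3,fy=3)[:,:,::-1])
E
```

```text
cand b=90 t(cm) [0.15 9.29 0.96] rv [-0.006 -3.132 -0.009] deg 179
cand b=-90 t(cm) [0.15 9.29 0.96] rv [ 0.006  0.009 -0.004] deg 1
t 4.15 pos [601.1 209.1  99.4] q [-0.55  0.65  0.21  1.91 -0.23  0.59 -1.75] ydir [ 0.004  0.006 -1.   ] zdir [ 0.009 -1.    -0.006] F [-0.8  0.7 -0.3] w 12.3
```

View pics/s2.png

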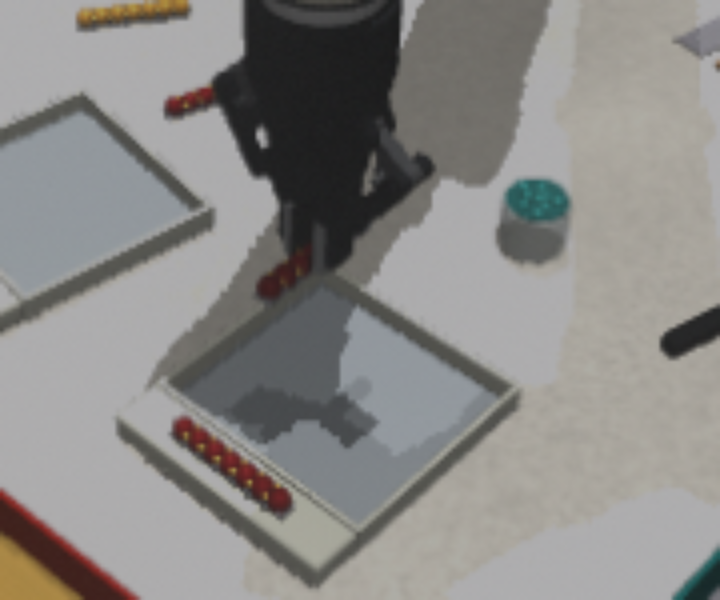

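The clip is held level, pointing at the ledge. I'll lower it slowly onto the floor.

Emit:
carry_out(plan=[{"tx":0.1,"ty":2,"tz":1,"wx":0,"wy":0,"wz":0,"grip":0},{"tx":0.1,"ty":4.5,"tz":1,"wx":0,"wy":0,"wz":0,"grip":0},{"tx":0.1,"ty":6.5,"tz":1,"wx":0,"wy":0,"wz":0,"grip":0},{"tx":0.1,"ty":8,"tz":1,"wx":0,"wy":0,"wz":0,"grip":0},{"tx":0.1,"ty":8.8,"tz":1,"wx":0,"wy":0,"wz":0,"grip":0},{"tx":0.1,"ty":9.2,"tz":1,"wx":0,"wy":0,"wz":0,"grip":0},{"tx":0.1,"ty":9.3,"tz":1,"wx":0,"wy":0,"wz":0,"grip":0},{"tx":0.1,"ty":9.3,"tz":1,"wx":0,"wy":0,"wz":0,"grip":0}])

```text
t: 5.05
tcp_pos: [598.8, 191.2, 6.7]
tool_rot: [0.001, -0.0, 0.707, -0.707]
wrist_force: [0.1, 0.1, 0.4]
grip_width: 12.6
```

```bash
python3 go.py 600 200 6.5 0
```

```text
cand b=90 t(cm) [-0.12  0.02 -0.88] rv [-2.00e-03 -3.14e+00 -1.00e-03] deg 180
cand b=-90 t(cm) [-0.12  0.02 -0.88] rv [ 0.001  0.002 -0.001] deg 0
t 5.05 pos [598.8 191.2   6.7] q [-0.49  0.78  0.15  1.95 -0.27  0.42 -1.7 ] ydir [ 0.001  0.001 -1.   ] zdir [ 0.002 -1.    -0.001] F [0.1 0.1 0.4] w 12.6
```

Emit:
carry_out(plan=[{"tx":0,"ty":-0.1,"tz":-0.4,"wx":0,"wy":0,"wz":0,"grip":0},{"tx":-0.1,"ty":0,"tz":-0.9,"wx":0,"wy":0,"wz":0,"grip":0},{"tx":-0.1,"ty":0.05,"tz":-0.9,"wx":0,"wy":0,"wz":0,"grip":0},{"tx":-0.1,"ty":0.05,"tz":-0.9,"wx":0,"wy":0,"wz":0,"grip":0.2},{"tx":-0.1,"ty":0.05,"tz":-0.9,"wx":0,"wy":0,"wz":0,"grip":0.3},{"tx":-0.1,"ty":0.05,"tz":-0.9,"wx":0,"wy":0,"wz":0,"grip":0.3},{"tx":-0.1,"ty":-2,"tz":-0.9,"wx":0,"wy":0,"wz":0,"grip":0.3},{"tx":-0.1,"ty":-6,"tz":-0.9,"wx":0,"wy":0,"wz":0,"grip":0.3}])

```text
t: 5.85
tcp_pos: [597.2, 199.2, 64.6]
tool_rot: [0.001, 0.002, -0.707, 0.708]
wrist_force: [0.3, 0.3, 0.9]
grip_width: 25.8
```

```bash
python3 go.py 450 -8 90 -17;  python3 - <<'E'
from h import *
c=cam('scene'); cv2.imwrite('pics/s3.png',cv2.resize(c['frame'][200:350,230:410],None,fx=4,fy=4)[:,:,::-1])
E
```

```text
cand b=73 t(cm) [14.76 -2.43 20.7 ] rv [ 0.007 -2.843  0.003] deg 163
cand b=-107 t(cm) [14.76 -2.43 20.7 ] rv [-0.002  0.298  0.005] deg 17
t 5.85 pos [597.2 199.2  64.6] q [-0.53  0.7   0.19  1.93 -0.25  0.54 -1.73] ydir [-0.005 -0.002 -1.   ] zdir [ 0.001 -1.     0.002] F [0.3 0.3 0.9] w 25.8
```

View pics/s3.png

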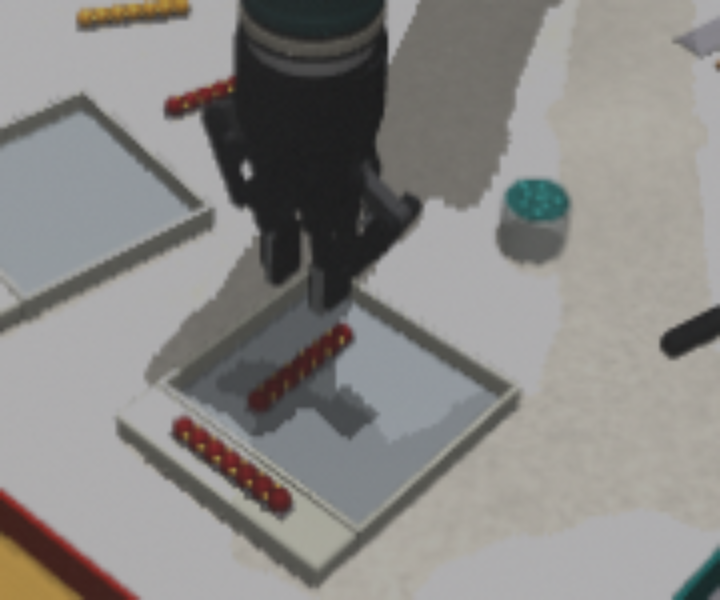

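The first red clip lies flat in the red tray (crop (300,368)). Next is red_a.

Emit:
carry_out(plan=[{"tx":0,"ty":-2.4,"tz":0,"wx":0,"wy":0,"wz":0,"grip":0.5},{"tx":14.8,"ty":-2.4,"tz":20.7,"wx":0,"wy":0.298,"wz":0,"grip":0.5},{"tx":14.8,"ty":-2.4,"tz":20.7,"wx":0,"wy":0.298,"wz":0,"grip":0.5},{"tx":14.8,"ty":-2.4,"tz":20.7,"wx":0,"wy":0.298,"wz":0,"grip":0.5},{"tx":14.8,"ty":-2.4,"tz":20.7,"wx":0,"wy":0.298,"wz":0,"grip":0.5},{"tx":14.8,"ty":-2.4,"tz":20.7,"wx":0,"wy":0.298,"wz":0,"grip":0.5},{"tx":14.8,"ty":-2.4,"tz":20.7,"wx":0,"wy":0.298,"wz":0,"grip":0.5},{"tx":14.8,"ty":-2.4,"tz":20.7,"wx":0,"wy":0.298,"wz":0,"grip":0.5}])

```text
t: 6.7
tcp_pos: [453.3, -8.6, 95.0]
tool_rot: [-0.104, 0.108, 0.7, -0.698]
wrist_force: [0.0, 0.4, -0.2]
grip_width: 42.6
```

```bash
python3 go.py 450.5 -8 3 -17
```

```text
cand b=73 t(cm) [0.34 9.19 0.07] rv [0.009 3.137 0.007] deg 180
cand b=-107 t(cm) [0.34 9.19 0.07] rv [ 0.004 -0.005 -0.006] deg 0
t 6.7 pos [453.3  -8.6  95. ] q [-0.23  0.51  0.2   2.32 -0.31  0.33 -1.63] ydir [ 0.007  0.003 -1.   ] zdir [-0.297 -0.955 -0.004] F [ 0.   0.4 -0.2] w 42.6
```

Emit:
carry_out(plan=[{"tx":0.3,"ty":3,"tz":0.1,"wx":0,"wy":0,"wz":0,"grip":0.5},{"tx":0.3,"ty":6,"tz":0.1,"wx":0,"wy":0,"wz":0,"grip":0.5},{"tx":0.3,"ty":8.3,"tz":0.1,"wx":0,"wy":0,"wz":0,"grip":0.5},{"tx":0.3,"ty":9.2,"tz":0.1,"wx":0,"wy":0,"wz":0,"grip":0.5},{"tx":0.3,"ty":9.2,"tz":0.1,"wx":0,"wy":0,"wz":0,"grip":0.5},{"tx":0.3,"ty":9.2,"tz":0.1,"wx":0,"wy":0,"wz":0,"grip":0.5},{"tx":0.3,"ty":9.2,"tz":0.1,"wx":0,"wy":0,"wz":0,"grip":0},{"tx":0.3,"ty":9.2,"tz":0.1,"wx":0,"wy":0,"wz":0,"grip":0}])

```text
t: 7.5
tcp_pos: [451.5, -8.2, 3.8]
tool_rot: [-0.103, 0.109, 0.7, -0.698]
wrist_force: [0.3, 1.0, 0.9]
grip_width: 14.2
```

```bash
python3 go.py 600 262 90 0
```

```text
cand b=90 t(cm) [ -6.23  -8.42 -30.25] rv [0.012 2.84  0.005] deg 163
cand b=-90 t(cm) [ -6.23  -8.42 -30.25] rv [ 0.004 -0.301 -0.008] deg 17
t 7.5 pos [451.5  -8.2   3.8] q [-0.12  0.69  0.06  2.35 -0.38  0.1  -1.57] ydir [ 0.009  0.002 -1.   ] zdir [-0.297 -0.955 -0.005] F [0.3 1.  0.9] w 14.2
```

Emit:
carry_out(plan=[{"tx":0,"ty":0,"tz":0,"wx":0,"wy":0,"wz":0,"grip":0},{"tx":0,"ty":0,"tz":0,"wx":0,"wy":0,"wz":0,"grip":0},{"tx":0,"ty":-4,"tz":0,"wx":0,"wy":0,"wz":0,"grip":0},{"tx":0,"ty":-8,"tz":0,"wx":0,"wy":0,"wz":0,"grip":0},{"tx":-6.2,"ty":-9,"tz":-30.3,"wx":0,"wy":-0.3,"wz":-0.008,"grip":0},{"tx":-6.2,"ty":-9,"tz":-30.3,"wx":0,"wy":-0.3,"wz":-0.008,"grip":0},{"tx":-6.2,"ty":-9,"tz":-30.3,"wx":0,"wy":-0.3,"wz":-0.008,"grip":0},{"tx":-6.2,"ty":-9,"tz":-30.3,"wx":0,"wy":-0.3,"wz":-0.008,"grip":0}])

```text
t: 8.3
tcp_pos: [547.7, 168.4, 92.2]
tool_rot: [-0.0, 0.001, 0.708, -0.706]
wrist_force: [1.2, 0.2, -0.8]
grip_width: 12.4
```

```bash
python3 go.py 600 262 90 0
```

```text
cand b=90 t(cm) [-5.22  0.26 -9.37] rv [2.00e-03 3.14e+00 6.00e-03] deg 180
cand b=-90 t(cm) [-5.22  0.26 -9.37] rv [ 0.004 -0.001 -0.001] deg 0
t 8.3 pos [547.7 168.4  92.2] q [-0.53  0.61  0.21  2.06 -0.26  0.5  -1.69] ydir [ 0.001  0.004 -1.   ] zdir [-0.001 -1.    -0.004] F [ 1.2  0.2 -0.8] w 12.4
```

Emit:
carry_out(plan=[{"tx":-5.2,"ty":0.2,"tz":-9.4,"wx":0,"wy":0,"wz":0,"grip":0},{"tx":-5.2,"ty":0.2,"tz":-9.4,"wx":0,"wy":0,"wz":0,"grip":0},{"tx":-5.2,"ty":0.2,"tz":-9.4,"wx":0,"wy":0,"wz":0,"grip":0},{"tx":-5.2,"ty":0.2,"tz":-9.4,"wx":0,"wy":0,"wz":0,"grip":0},{"tx":-5.2,"ty":0.2,"tz":-9.4,"wx":0,"wy":0,"wz":0,"grip":0},{"tx":-5.2,"ty":2,"tz":-9.4,"wx":0,"wy":0,"wz":0,"grip":0},{"tx":-5.2,"ty":4,"tz":-9.4,"wx":0,"wy":0,"wz":0,"grip":0},{"tx":-5.2,"ty":5,"tz":-9.4,"wx":0,"wy":0,"wz":0,"grip":0}])

```text
t: 9.1
tcp_pos: [598.0, 258.9, 41.2]
tool_rot: [-0.002, 0.001, 0.708, -0.707]
wrist_force: [-0.3, 0.4, 0.1]
grip_width: 12.4
```

```bash
python3 go.py 600 262 7 0
```

```text
cand b=90 t(cm) [-0.2   3.42 -0.3 ] rv [-4.000e-03  3.137e+00  2.000e-03] deg 180
cand b=-90 t(cm) [-0.2   3.42 -0.3 ] rv [ 0.001 -0.005  0.002] deg 0
t 9.1 pos [598.  258.9  41.2] q [-0.62  0.76  0.21  1.89 -0.29  0.53 -1.79] ydir [-0.002  0.001 -1.   ] zdir [-0.005 -1.    -0.001] F [-0.3  0.4  0.1] w 12.4
```

Emit:
carry_out(plan=[{"tx":-0.1,"ty":1.5,"tz":-0.3,"wx":0,"wy":0,"wz":0,"grip":0},{"tx":-0.1,"ty":2.6,"tz":-0.3,"wx":0,"wy":0,"wz":0,"grip":0},{"tx":-0.1,"ty":3.2,"tz":-0.3,"wx":0,"wy":0,"wz":0,"grip":0},{"tx":-0.1,"ty":3.45,"tz":-0.3,"wx":0,"wy":0,"wz":0,"grip":0},{"tx":-0.1,"ty":3.45,"tz":-0.3,"wx":0,"wy":0,"wz":0,"grip":0},{"tx":-0.1,"ty":3.45,"tz":-0.3,"wx":0,"wy":0,"wz":0,"grip":0.2},{"tx":-0.1,"ty":3.45,"tz":-0.3,"wx":0,"wy":0,"wz":0,"grip":0.3},{"tx":-0.1,"ty":3.45,"tz":-0.3,"wx":0,"wy":0,"wz":0,"grip":0.3}])

```text
t: 9.9
tcp_pos: [599.2, 262.2, 6.9]
tool_rot: [-0.002, 0.001, 0.708, -0.707]
wrist_force: [0.3, -0.4, -0.1]
grip_width: 25.9
```

```bash
python3 go.py 403.3 352 90 -16
```

```text
cand b=74 t(cm) [19.65 -8.26 -8.9 ] rv [ 3.000e-03 -2.867e+00 -2.000e-03] deg 164
cand b=-106 t(cm) [19.65 -8.26 -8.9 ] rv [0.001 0.275 0.002] deg 16
t 9.9 pos [599.2 262.2   6.9] q [-0.61  0.81  0.19  1.89 -0.31  0.47 -1.78] ydir [-0.002  0.001 -1.   ] zdir [-0.005 -1.    -0.001] F [ 0.3 -0.4 -0.1] w 25.9
```

Released. Next is the plain clip.

Emit:
carry_out(plan=[{"tx":0,"ty":-3,"tz":0,"wx":0,"wy":0,"wz":0,"grip":0.3},{"tx":0,"ty":-8,"tz":0,"wx":0,"wy":0,"wz":0,"grip":0.3},{"tx":19.7,"ty":-8.8,"tz":-8.9,"wx":0,"wy":0.275,"wz":0,"grip":0.5},{"tx":19.7,"ty":-8.8,"tz":-8.9,"wx":0,"wy":0.275,"wz":0,"grip":0.5},{"tx":19.7,"ty":-8.8,"tz":-8.9,"wx":0,"wy":0.275,"wz":0,"grip":0.5},{"tx":19.7,"ty":-8.3,"tz":-8.9,"wx":0,"wy":0.275,"wz":0,"grip":0.5},{"tx":19.7,"ty":-8.3,"tz":-8.9,"wx":0,"wy":0.275,"wz":0,"grip":0.5},{"tx":19.7,"ty":-8.3,"tz":-8.9,"wx":0,"wy":0.275,"wz":0,"grip":0.5}])

```text
t: 10.7
tcp_pos: [399.3, 353.8, 90.1]
tool_rot: [-0.098, 0.095, 0.701, -0.7]
wrist_force: [0.3, 0.2, 0.3]
grip_width: 42.7
```

```bash
python3 go.py 403.3 352 3.5 -16;  python3 - <<'E'
from h import *
c=cam('scene'); cv2.imwrite('pics/s4.png',cv2.resize(c['frame'][200:350,230:430],None,fx=4,fy=4)[:,:,::-1])
E
```

```text
cand b=74 t(cm) [-0.47  8.66  0.06] rv [ 0.007 -3.136 -0.   ] deg 180
cand b=-106 t(cm) [-0.47  8.66  0.06] rv [0.    0.006 0.005] deg 0
t 10.7 pos [399.3 353.8  90.1] q [-1.04  0.59  0.32  2.15 -0.41  0.46 -2.24] ydir [-0.004  0.001 -1.   ] zdir [-0.27  -0.963 -0.   ] F [0.3 0.2 0.3] w 42.7
```

View pics/s4.png

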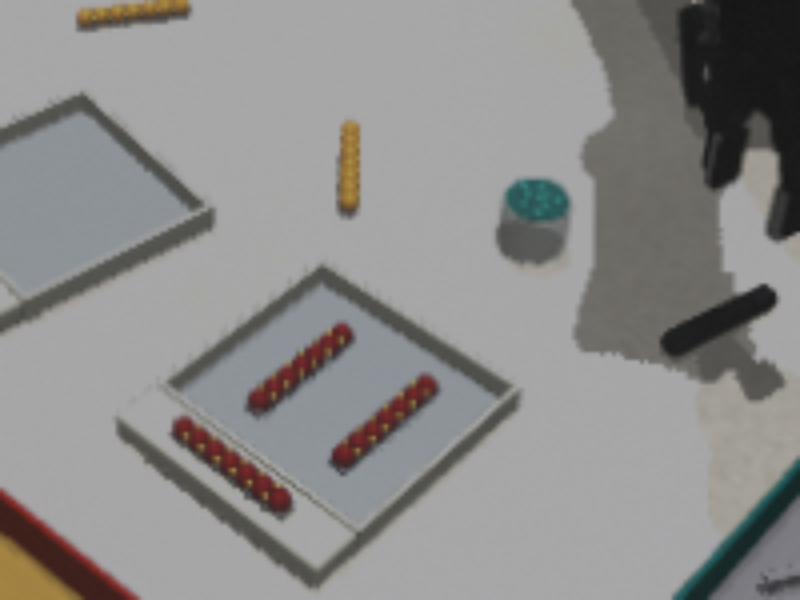

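Both red clips lie flat side by side in the red tray. I'll descend on the plain clip.

Emit:
carry_out(plan=[{"tx":-0.4,"ty":3,"tz":0.1,"wx":0,"wy":0.006,"wz":0.005,"grip":0.5},{"tx":-0.4,"ty":6,"tz":0.1,"wx":0,"wy":0.006,"wz":0.005,"grip":0.5},{"tx":-0.4,"ty":8,"tz":0.1,"wx":0,"wy":0.006,"wz":0.005,"grip":0.5},{"tx":-0.4,"ty":8.7,"tz":0.1,"wx":0,"wy":0.006,"wz":0.005,"grip":0.5},{"tx":-0.4,"ty":8.7,"tz":0.1,"wx":0,"wy":0.006,"wz":0.005,"grip":0.5},{"tx":-0.4,"ty":8.7,"tz":0.1,"wx":0,"wy":0.006,"wz":0.005,"grip":0.5},{"tx":-0.4,"ty":8.7,"tz":0.1,"wx":0,"wy":0.006,"wz":0.005,"grip":0},{"tx":-0.4,"ty":8.7,"tz":0.1,"wx":0,"wy":0.006,"wz":0.005,"grip":0}], grip_force=60)

```text
t: 11.55
tcp_pos: [406.6, 351.3, 4.4]
tool_rot: [-0.098, 0.101, 0.701, -0.699]
wrist_force: [1.4, 0.5, 0.4]
grip_width: 14.4
```

```bash
python3 go.py 631 -236 90 -9
```

```text
cand b=81 t(cm) [-37.99  -8.54  50.1 ] rv [0.007 3.016 0.004] deg 173
cand b=-99 t(cm) [-37.99  -8.54  50.1 ] rv [ 0.003 -0.126 -0.005] deg 7
t 11.55 pos [406.6 351.3   4.4] q [-0.94  0.74  0.2   2.16 -0.49  0.28 -2.18] ydir [ 0.005  0.002 -1.   ] zdir [-0.279 -0.96  -0.003] F [1.4 0.5 0.4] w 14.4
```

Emit:
carry_out(plan=[{"tx":0,"ty":0,"tz":0,"wx":0,"wy":0,"wz":0,"grip":0},{"tx":0,"ty":0,"tz":0,"wx":0,"wy":0,"wz":0,"grip":0},{"tx":0,"ty":-4,"tz":0,"wx":0,"wy":0,"wz":0,"grip":0},{"tx":0,"ty":-8,"tz":0,"wx":0,"wy":0,"wz":0,"grip":0},{"tx":0,"ty":-9,"tz":0,"wx":0,"wy":0,"wz":0,"grip":0},{"tx":-38,"ty":-9,"tz":50.1,"wx":0,"wy":-0.126,"wz":-0.005,"grip":0},{"tx":-38,"ty":-9,"tz":50.1,"wx":0,"wy":-0.126,"wz":-0.005,"grip":0},{"tx":-38,"ty":-9,"tz":50.1,"wx":0,"wy":-0.126,"wz":-0.005,"grip":0}])

```text
t: 12.35
tcp_pos: [459.8, 210.4, 94.4]
tool_rot: [-0.054, 0.054, 0.706, -0.704]
wrist_force: [-0.4, 0.3, -0.2]
grip_width: 11.9
```

```bash
python3 go.py 631 -236 90 -9
```

```text
cand b=81 t(cm) [-23.77   0.31  41.49] rv [-0.    -3.138 -0.005] deg 180
cand b=-99 t(cm) [-23.77   0.31  41.49] rv [ 0.003  0.003 -0.   ] deg 0
t 12.35 pos [459.8 210.4  94.4] q [-0.71  0.55  0.25  2.21 -0.34  0.42 -1.9 ] ydir [ 0.001  0.003 -1.   ] zdir [-0.153 -0.988 -0.003] F [-0.4  0.3 -0.2] w 11.9
```

Emit:
carry_out(plan=[{"tx":-23.8,"ty":0,"tz":41.5,"wx":0,"wy":0,"wz":0,"grip":0},{"tx":-23.8,"ty":0,"tz":41.5,"wx":0,"wy":0,"wz":0,"grip":0},{"tx":-23.8,"ty":0,"tz":41.5,"wx":0,"wy":0,"wz":0,"grip":0},{"tx":-23.8,"ty":0,"tz":41.5,"wx":0,"wy":0,"wz":0,"grip":0},{"tx":-23.8,"ty":0,"tz":41.5,"wx":0,"wy":0,"wz":0,"grip":0},{"tx":-23.8,"ty":0,"tz":41.5,"wx":0,"wy":0,"wz":0,"grip":0},{"tx":-23.8,"ty":0,"tz":41.5,"wx":0,"wy":0,"wz":0,"grip":0},{"tx":-23.8,"ty":0,"tz":41.5,"wx":0,"wy":0,"wz":0,"grip":0}])

```text
t: 13.15
tcp_pos: [603.0, -164.1, 92.7]
tool_rot: [-0.055, 0.054, 0.706, -0.704]
wrist_force: [2.1, -0.1, -1.1]
grip_width: 12.2
```

```bash
python3 go.py 631 -236 40 -9
```

```text
cand b=81 t(cm) [-3.87  5.24  6.69] rv [ 1.000e-03 -3.138e+00 -6.000e-03] deg 180
cand b=-99 t(cm) [-3.87  5.24  6.69] rv [0.004 0.003 0.001] deg 0
t 13.15 pos [ 603.  -164.1   92.7] q [ 0.06  0.65  0.2   1.94 -0.23  0.57 -1.32] ydir [-0.     0.004 -1.   ] zdir [-0.153 -0.988 -0.004] F [ 2.1 -0.1 -1.1] w 12.2
```

Emit:
carry_out(plan=[{"tx":-3.9,"ty":0,"tz":6.7,"wx":0,"wy":0,"wz":0,"grip":0},{"tx":-3.9,"ty":0,"tz":6.7,"wx":0,"wy":0,"wz":0,"grip":0},{"tx":-3.9,"ty":0,"tz":6.7,"wx":0,"wy":0,"wz":0,"grip":0},{"tx":-3.9,"ty":1.5,"tz":6.7,"wx":0,"wy":0,"wz":0,"grip":0},{"tx":-3.9,"ty":3.5,"tz":6.7,"wx":0,"wy":0,"wz":0,"grip":0},{"tx":-3.9,"ty":5,"tz":6.7,"wx":0,"wy":0,"wz":0,"grip":0},{"tx":-3.9,"ty":5.2,"tz":6.7,"wx":0,"wy":0,"wz":0,"grip":0},{"tx":-3.9,"ty":5.2,"tz":6.7,"wx":0,"wy":0,"wz":0,"grip":0}])

```text
t: 13.95
tcp_pos: [630.5, -234.5, 39.3]
tool_rot: [-0.055, 0.053, 0.707, -0.703]
wrist_force: [0.2, -0.8, -0.4]
grip_width: 11.6
```

```bash
python3 go.py 631 -236 7.5 -9;  python3 - <<'E'
from h import *
c=cam('scene'); cv2.imwrite('pics/s5.png',cv2.resize(c['frame'][140:270,120:280],None,fx=4,fy=4)[:,:,::-1])
E
```

```text
cand b=81 t(cm) [-0.08  3.18  0.15] rv [ 0.005 -3.137 -0.007] deg 180
cand b=-99 t(cm) [-0.08  3.18  0.15] rv [0.005 0.005 0.003] deg 0
t 13.95 pos [ 630.5 -234.5   39.3] q [ 0.18  0.77  0.17  1.84 -0.23  0.55 -1.22] ydir [-0.003  0.005 -1.   ] zdir [-0.152 -0.988 -0.005] F [ 0.2 -0.8 -0.4] w 11.6
```

View pics/s5.png

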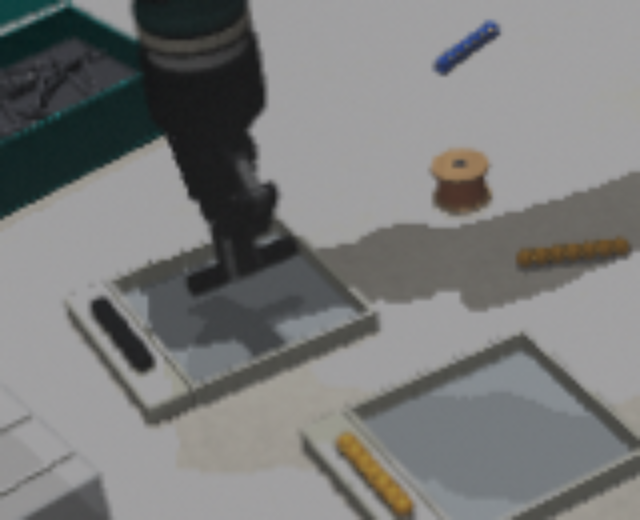

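The plain clip is held level over the middle of its tray. Lowering and releasing.

Emit:
carry_out(plan=[{"tx":0,"ty":1.2,"tz":0.1,"wx":0,"wy":0,"wz":0,"grip":0},{"tx":0,"ty":2.3,"tz":0.1,"wx":0,"wy":0,"wz":0,"grip":0},{"tx":0,"ty":3,"tz":0.1,"wx":0,"wy":0,"wz":0,"grip":0},{"tx":0,"ty":3.2,"tz":0.1,"wx":0,"wy":0,"wz":0,"grip":0},{"tx":0,"ty":3.2,"tz":0.1,"wx":0,"wy":0,"wz":0,"grip":0},{"tx":0,"ty":3.2,"tz":0.1,"wx":0,"wy":0,"wz":0,"grip":0.2},{"tx":0,"ty":3.2,"tz":0.1,"wx":0,"wy":0,"wz":0,"grip":0.4},{"tx":0,"ty":3.2,"tz":0.1,"wx":0,"wy":0,"wz":0,"grip":0.4}])

```text
t: 14.8
tcp_pos: [631.2, -236.2, 8.2]
tool_rot: [-0.054, 0.054, 0.706, -0.704]
wrist_force: [-0.7, -1.3, -0.2]
grip_width: 34.3
```

```bash
python3 go.py 438 -123 90 -34.5
```

```text
cand b=56 t(cm) [20.83 -8.12 -8.27] rv [ 0.003 -2.692 -0.005] deg 154
cand b=-124 t(cm) [20.83 -8.12 -8.27] rv [0.004 0.449 0.002] deg 26
t 14.8 pos [ 631.2 -236.2    8.2] q [ 0.19  0.82  0.16  1.84 -0.24  0.5  -1.21] ydir [-0.001  0.004 -1.   ] zdir [-0.152 -0.988 -0.004] F [-0.7 -1.3 -0.2] w 34.3
```

Emit:
carry_out(plan=[{"tx":0,"ty":-3,"tz":0,"wx":0,"wy":0,"wz":0,"grip":0.4},{"tx":0,"ty":-8,"tz":0,"wx":0,"wy":0,"wz":0,"grip":0.4},{"tx":20.8,"ty":-8.6,"tz":-8.3,"wx":0,"wy":0.449,"wz":0,"grip":0.5},{"tx":20.8,"ty":-8.6,"tz":-8.3,"wx":0,"wy":0.449,"wz":0,"grip":0.5},{"tx":20.8,"ty":-8.6,"tz":-8.3,"wx":0,"wy":0.449,"wz":0,"grip":0.5},{"tx":20.8,"ty":-8.1,"tz":-8.3,"wx":0,"wy":0.449,"wz":0,"grip":0.5},{"tx":20.8,"ty":-8.1,"tz":-8.3,"wx":0,"wy":0.449,"wz":0,"grip":0.5},{"tx":20.8,"ty":-8.1,"tz":-8.3,"wx":0,"wy":0.449,"wz":0,"grip":0.5}])

```text
t: 15.6
tcp_pos: [433.0, -120.2, 89.6]
tool_rot: [-0.212, 0.206, 0.677, -0.674]
wrist_force: [-0.8, 0.9, -0.0]
grip_width: 42.5
```

```bash
python3 go.py 438 -123 3.5 -34.5
python3 - <<'E'
from meas import *
c=cam('top'); cv2.imwrite('pics/s6.png',cv2.resize(c['frame'][70:260,200:440],None,fx=3,fy=3)[:,:,::-1])
c=cam('scene'); cv2.imwrite('pics/s6s.png',cv2.resize(c['frame'][140:270,120:320],None,fx=4,fy=4)[:,:,::-1])
E
```

```text
cand b=56 t(cm) [-0.65  8.61 -0.04] rv [ 1.50e-02 -3.14e+00 -3.00e-03] deg 180
cand b=-124 t(cm) [-0.65  8.61 -0.04] rv [0.002 0.002 0.009] deg 1
t 15.6 pos [ 433.  -120.2   89.6] q [-0.02  0.53  0.26  2.32 -0.41  0.34 -1.58] ydir [-0.007  0.007 -1.   ] zdir [-0.565 -0.825 -0.002] F [-0.8  0.9 -0. ] w 42.5
```

View pics/s6s.png

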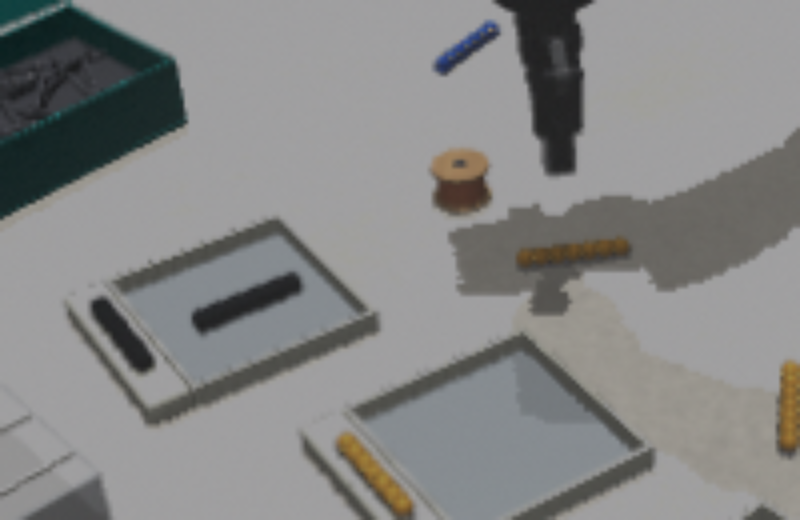

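The plain clip lies flat, centred and lengthwise in its tray. Descending on the gold clip.

Emit:
carry_out(plan=[{"tx":-0.6,"ty":3,"tz":0,"wx":0,"wy":0,"wz":0.009,"grip":0.5},{"tx":-0.6,"ty":6,"tz":0,"wx":0,"wy":0,"wz":0.009,"grip":0.5},{"tx":-0.6,"ty":8,"tz":0,"wx":0,"wy":0,"wz":0.009,"grip":0.5},{"tx":-0.6,"ty":8.6,"tz":0,"wx":0,"wy":0,"wz":0.009,"grip":0.5},{"tx":-0.6,"ty":8.6,"tz":0,"wx":0,"wy":0,"wz":0.009,"grip":0.5},{"tx":-0.6,"ty":8.6,"tz":0,"wx":0,"wy":0,"wz":0.009,"grip":0.5},{"tx":-0.6,"ty":8.6,"tz":0,"wx":0,"wy":0,"wz":0.009,"grip":0},{"tx":-0.6,"ty":8.6,"tz":0,"wx":0,"wy":0,"wz":0.009,"grip":0}])

```text
t: 16.5
tcp_pos: [444.9, -126.2, 5.0]
tool_rot: [-0.206, 0.213, 0.676, -0.675]
wrist_force: [0.4, -1.0, 0.8]
grip_width: 14.5
```

```bash
python3 - <<'E'
import numpy as np
# target: tray gold centre (598,-6), ax -9.4; place across -31; grip is +12.5 toward +x of clip
a=np.radians(-9.4); x=np.array([np.cos(a),np.sin(a)]); y=np.array([-x[1],x[0]]); c=np.array([598,-6])
print(c-31*y+12*x, c+31*y+5*x)
E
python3 go.py 605 -38 90 -9.4
```

```text
[604.77576111 -38.54364856] [607.99596564  23.7671072 ]
cand b=81 t(cm) [ -8.3   -8.35 -16.36] rv [0.015 2.704 0.003] deg 155
cand b=-99 t(cm) [ -8.3   -8.35 -16.36] rv [ 0.002 -0.437 -0.011] deg 25
t 16.5 pos [ 444.9 -126.2    5. ] q [ 0.11  0.7   0.09  2.33 -0.49  0.12 -1.51] ydir [ 0.01  -0.002 -1.   ] zdir [-0.566 -0.825 -0.004] F [ 0.4 -1.   0.8] w 14.5
```

Emit:
carry_out(plan=[{"tx":0,"ty":0,"tz":0,"wx":0,"wy":0,"wz":0,"grip":0},{"tx":0,"ty":0,"tz":0,"wx":0,"wy":0,"wz":0,"grip":0},{"tx":0,"ty":-4,"tz":0,"wx":0,"wy":0,"wz":0,"grip":0},{"tx":0,"ty":-8,"tz":0,"wx":0,"wy":0,"wz":0,"grip":0},{"tx":-8.3,"ty":-8.6,"tz":-16.4,"wx":0,"wy":-0.437,"wz":-0.011,"grip":0},{"tx":-8.3,"ty":-8.6,"tz":-16.4,"wx":0,"wy":-0.437,"wz":-0.011,"grip":0},{"tx":-8.3,"ty":-8.6,"tz":-16.4,"wx":0,"wy":-0.437,"wz":-0.011,"grip":0},{"tx":-8.3,"ty":-8.6,"tz":-16.4,"wx":0,"wy":-0.437,"wz":-0.011,"grip":0}])

```text
t: 17.3
tcp_pos: [609.0, -34.8, 93.3]
tool_rot: [-0.055, 0.058, 0.706, -0.704]
wrist_force: [0.1, -0.5, -0.0]
grip_width: 11.9
```

```bash
python3 go.py 610 -39 40 -9.4
```

```text
cand b=81 t(cm) [-0.15  5.33  0.42] rv [-0.006 -3.137 -0.006] deg 180
cand b=-99 t(cm) [-0.15  5.33  0.42] rv [ 0.004  0.005 -0.004] deg 0
t 17.3 pos [609.  -34.8  93.3] q [-0.18  0.64  0.24  1.98 -0.28  0.55 -1.48] ydir [ 0.004  0.003 -1.   ] zdir [-0.158 -0.987 -0.004] F [ 0.1 -0.5 -0. ] w 11.9
```

Emit:
carry_out(plan=[{"tx":-0.1,"ty":0,"tz":0.4,"wx":0,"wy":0,"wz":0,"grip":0},{"tx":-0.1,"ty":0,"tz":0.4,"wx":0,"wy":0,"wz":0,"grip":0},{"tx":-0.1,"ty":2,"tz":0.4,"wx":0,"wy":0,"wz":0,"grip":0},{"tx":-0.1,"ty":4,"tz":0.4,"wx":0,"wy":0,"wz":0,"grip":0},{"tx":-0.1,"ty":5,"tz":0.4,"wx":0,"wy":0,"wz":0,"grip":0},{"tx":-0.1,"ty":5.3,"tz":0.4,"wx":0,"wy":0,"wz":0,"grip":0},{"tx":-0.1,"ty":5.3,"tz":0.4,"wx":0,"wy":0,"wz":0,"grip":0},{"tx":-0.1,"ty":5.3,"tz":0.4,"wx":0,"wy":0,"wz":0,"grip":0}])

```text
t: 18.1
tcp_pos: [609.7, -39.2, 41.0]
tool_rot: [-0.055, 0.058, 0.706, -0.704]
wrist_force: [-0.3, -0.5, -0.6]
grip_width: 12.1
```

```bash
python3 go.py 610 -39 8.2 -9.4
python3 - <<'E'
from meas import *
c=cam('scene'); cv2.imwrite('pics/s7.png',cv2.resize(c['frame'][170:300,170:350],None,fx=4,fy=4)[:,:,::-1])
E
```

```text
cand b=81 t(cm) [-0.01  3.28 -0.01] rv [-0.007 -3.137 -0.006] deg 180
cand b=-99 t(cm) [-0.01  3.28 -0.01] rv [ 0.004  0.004 -0.005] deg 0
t 18.1 pos [609.7 -39.2  41. ] q [-0.15  0.72  0.2   1.99 -0.3   0.45 -1.45] ydir [ 0.005  0.003 -1.   ] zdir [-0.159 -0.987 -0.004] F [-0.3 -0.5 -0.6] w 12.1
```

View pics/s7.png

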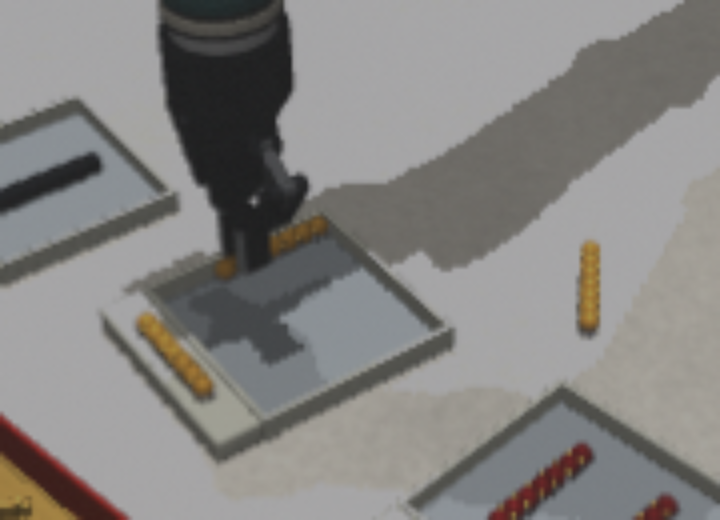

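Emit:
carry_out(plan=[{"tx":0,"ty":1.2,"tz":0,"wx":0,"wy":0,"wz":-0.005,"grip":0},{"tx":0,"ty":2.3,"tz":0,"wx":0,"wy":0,"wz":-0.005,"grip":0},{"tx":0,"ty":3,"tz":0,"wx":0,"wy":0,"wz":-0.005,"grip":0},{"tx":0,"ty":3.3,"tz":0,"wx":0,"wy":0,"wz":-0.005,"grip":0},{"tx":0,"ty":3.3,"tz":0,"wx":0,"wy":0,"wz":-0.005,"grip":0},{"tx":0,"ty":3.3,"tz":0,"wx":0,"wy":0,"wz":-0.005,"grip":0.2},{"tx":0,"ty":3.3,"tz":0,"wx":0,"wy":0,"wz":-0.005,"grip":0.3},{"tx":0,"ty":3.3,"tz":0,"wx":0,"wy":0,"wz":-0.005,"grip":0.3}])

```text
t: 18.95
tcp_pos: [610.1, -39.0, 7.8]
tool_rot: [-0.056, 0.056, 0.706, -0.704]
wrist_force: [0.5, 0.7, 0.6]
grip_width: 26.0
```

```bash
python3 go.py 450 108 90 40
```

```text
cand b=130 t(cm) [ 18.14  -8.18 -12.  ] rv [2.000e-03 2.284e+00 4.000e-03] deg 131
cand b=-50 t(cm) [ 18.14  -8.18 -12.  ] rv [ 0.003 -0.857 -0.001] deg 49
t 18.95 pos [610.1 -39.    7.8] q [-0.13  0.77  0.17  1.99 -0.32  0.4  -1.44] ydir [ 0.     0.004 -1.   ] zdir [-0.159 -0.987 -0.004] F [0.5 0.7 0.6] w 26.0
```

Emit:
carry_out(plan=[{"tx":0,"ty":-3,"tz":0,"wx":0,"wy":0,"wz":0,"grip":0.3},{"tx":0,"ty":-8,"tz":0,"wx":0,"wy":0,"wz":0,"grip":0.3},{"tx":18.1,"ty":-8.6,"tz":-12,"wx":0,"wy":-0.857,"wz":0,"grip":0.5},{"tx":18.1,"ty":-8.6,"tz":-12,"wx":0,"wy":-0.857,"wz":0,"grip":0.5},{"tx":18.1,"ty":-8.6,"tz":-12,"wx":0,"wy":-0.857,"wz":0,"grip":0.5},{"tx":18.1,"ty":-8.2,"tz":-12,"wx":0,"wy":-0.857,"wz":0,"grip":0.5},{"tx":18.1,"ty":-8.2,"tz":-12,"wx":0,"wy":-0.857,"wz":0,"grip":0.5},{"tx":18.1,"ty":-8.2,"tz":-12,"wx":0,"wy":-0.857,"wz":0,"grip":0.5}])

```text
t: 19.75
tcp_pos: [446.9, 110.5, 90.0]
tool_rot: [0.245, -0.246, 0.665, -0.661]
wrist_force: [1.1, -1.3, -0.1]
grip_width: 42.5
```

```bash
python3 go.py 450 108 3.5 40
```

```text
cand b=130 t(cm) [-0.07  8.65  0.44] rv [-0.    -3.131 -0.008] deg 179
cand b=-50 t(cm) [-0.07  8.65  0.44] rv [ 0.005  0.011 -0.   ] deg 1
t 19.75 pos [446.9 110.5  90. ] q [-0.35  0.51  0.02  2.29 -0.05  0.33 -1.15] ydir [-0.003  0.004 -1.   ] zdir [ 0.651 -0.759 -0.005] F [ 1.1 -1.3 -0.1] w 42.5
```

Emit:
carry_out(plan=[{"tx":0,"ty":3,"tz":0.3,"wx":0,"wy":0.01,"wz":0,"grip":0.5},{"tx":0,"ty":6,"tz":0.3,"wx":0,"wy":0.01,"wz":0,"grip":0.5},{"tx":0,"ty":8,"tz":0.3,"wx":0,"wy":0.01,"wz":0,"grip":0.5},{"tx":0,"ty":8.6,"tz":0.3,"wx":0,"wy":0.01,"wz":0,"grip":0.5},{"tx":0,"ty":8.65,"tz":0.3,"wx":0,"wy":0.01,"wz":0,"grip":0.5},{"tx":0,"ty":8.65,"tz":0.3,"wx":0,"wy":0.01,"wz":0,"grip":0.5},{"tx":0,"ty":8.65,"tz":0.3,"wx":0,"wy":0.01,"wz":0,"grip":0},{"tx":0,"ty":8.65,"tz":0.3,"wx":0,"wy":0.01,"wz":0,"grip":0}])

```text
t: 20.55
tcp_pos: [449.2, 108.7, 4.4]
tool_rot: [0.242, -0.242, 0.666, -0.663]
wrist_force: [0.4, 0.5, 0.2]
grip_width: 14.4
```

```bash
python3 go.py 608 24 90 -9.4
```

```text
cand b=81 t(cm) [-6.73 -8.62 16.66] rv [ 0.    -2.279 -0.006] deg 131
cand b=-99 t(cm) [-6.73 -8.62 16.66] rv [0.005 0.863 0.   ] deg 49
t 20.55 pos [449.2 108.7   4.4] q [-0.33  0.69  0.    2.32 -0.05  0.13 -1.15] ydir [-0.001  0.005 -1.   ] zdir [ 0.643 -0.766 -0.004] F [0.4 0.5 0.2] w 14.4
```

Emit:
carry_out(plan=[{"tx":0,"ty":0,"tz":0,"wx":0,"wy":0,"wz":0,"grip":0},{"tx":0,"ty":0,"tz":0,"wx":0,"wy":0,"wz":0,"grip":0},{"tx":0,"ty":-4,"tz":0,"wx":0,"wy":0,"wz":0,"grip":0},{"tx":0,"ty":-8,"tz":0,"wx":0,"wy":0,"wz":0,"grip":0},{"tx":-6.7,"ty":-8.8,"tz":16.7,"wx":0,"wy":0.863,"wz":0,"grip":0},{"tx":-6.7,"ty":-8.8,"tz":16.7,"wx":0,"wy":0.863,"wz":0,"grip":0},{"tx":-6.7,"ty":-8.8,"tz":16.7,"wx":0,"wy":0.863,"wz":0,"grip":0},{"tx":-6.7,"ty":-8.8,"tz":16.7,"wx":0,"wy":0.863,"wz":0,"grip":0}])

```text
t: 21.35
tcp_pos: [612.2, 20.7, 93.0]
tool_rot: [0.033, -0.03, 0.708, -0.705]
wrist_force: [-0.1, 0.5, -0.5]
grip_width: 11.8
```

```bash
python3 go.py 606 24 90 -9.4
```

```text
cand b=81 t(cm) [ 0.59  0.3  -0.39] rv [-0.005 -2.887 -0.006] deg 165
cand b=-99 t(cm) [ 0.59  0.3  -0.39] rv [ 0.004  0.254 -0.004] deg 15
t 21.35 pos [612.2  20.7  93. ] q [-0.23  0.64  0.18  1.97 -0.21  0.55 -1.38] ydir [ 0.004  0.004 -1.   ] zdir [ 0.09  -0.996 -0.003] F [-0.1  0.5 -0.5] w 11.8
```

Emit:
carry_out(plan=[{"tx":0.5,"ty":0,"tz":-0.4,"wx":0,"wy":0.254,"wz":0,"grip":0},{"tx":0.5,"ty":0,"tz":-0.4,"wx":0,"wy":0.254,"wz":0,"grip":0},{"tx":0.5,"ty":0,"tz":-0.4,"wx":0,"wy":0.254,"wz":0,"grip":0},{"tx":0.5,"ty":2,"tz":-0.4,"wx":0,"wy":0.254,"wz":0,"grip":0},{"tx":0.5,"ty":4,"tz":-0.4,"wx":0,"wy":0.254,"wz":0,"grip":0},{"tx":0.5,"ty":5,"tz":-0.4,"wx":0,"wy":0.254,"wz":0,"grip":0},{"tx":0.5,"ty":5.3,"tz":-0.4,"wx":0,"wy":0.254,"wz":0,"grip":0},{"tx":0.5,"ty":5.3,"tz":-0.4,"wx":0,"wy":0.254,"wz":0,"grip":0}])

```text
t: 22.15
tcp_pos: [606.9, 24.4, 39.8]
tool_rot: [-0.057, 0.059, 0.706, -0.703]
wrist_force: [-0.0, 0.3, -0.1]
grip_width: 12.0
```

```bash
python3 go.py 606 24 7.6 -9.4
python3 - <<'E'
from meas import *
c=cam('scene'); cv2.imwrite('pics/s8.png',cv2.resize(c['frame'][170:300,170:350],None,fx=4,fy=4)[:,:,::-1])
E
```

```text
cand b=81 t(cm) [0.09 3.22 0.06] rv [-0.004 -3.141 -0.007] deg 180
cand b=-99 t(cm) [0.09 3.22 0.06] rv [ 0.004  0.001 -0.003] deg 0
t 22.15 pos [606.9  24.4  39.8] q [-0.26  0.72  0.21  2.   -0.32  0.45 -1.54] ydir [ 0.003  0.004 -1.   ] zdir [-0.162 -0.987 -0.004] F [-0.   0.3 -0.1] w 12.0
```

View pics/s8.png

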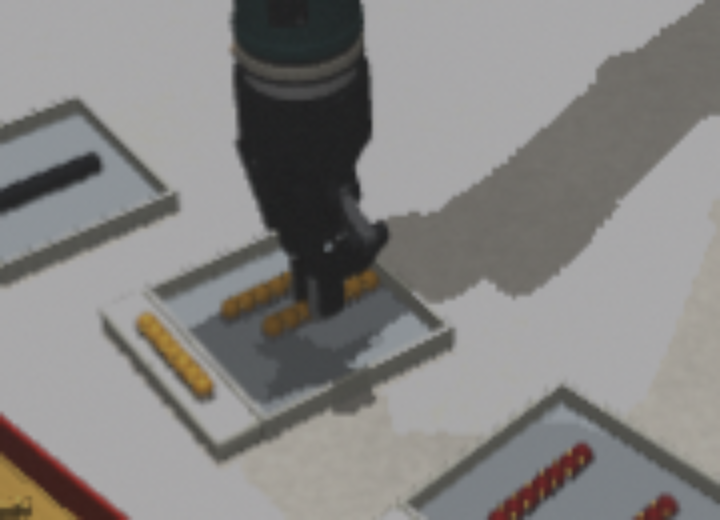

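The second gold clip is held level, parallel to and clear of its companion. Lowering and releasing.

Emit:
carry_out(plan=[{"tx":0,"ty":1.2,"tz":0,"wx":0,"wy":0,"wz":0,"grip":0},{"tx":0,"ty":2.3,"tz":0,"wx":0,"wy":0,"wz":0,"grip":0},{"tx":0,"ty":3,"tz":0,"wx":0,"wy":0,"wz":0,"grip":0},{"tx":0,"ty":3.2,"tz":0,"wx":0,"wy":0,"wz":0,"grip":0},{"tx":0,"ty":3.2,"tz":0,"wx":0,"wy":0,"wz":0,"grip":0},{"tx":0,"ty":3.2,"tz":0,"wx":0,"wy":0,"wz":0,"grip":0.2},{"tx":0,"ty":3.2,"tz":0,"wx":0,"wy":0,"wz":0,"grip":0.3},{"tx":0,"ty":3.2,"tz":0,"wx":0,"wy":0,"wz":0,"grip":0.3}])

```text
t: 23.0
tcp_pos: [607.6, 24.4, 8.3]
tool_rot: [-0.056, 0.059, 0.706, -0.703]
wrist_force: [0.1, 0.7, -0.3]
grip_width: 26.0
```

Emit:
carry_out(plan=[{"tx":0,"ty":-2,"tz":0,"wx":0,"wy":0,"wz":0,"grip":0.3},{"tx":0,"ty":-5,"tz":0,"wx":0,"wy":0,"wz":0,"grip":0.3},{"tx":0,"ty":-10,"tz":0,"wx":0,"wy":0,"wz":0,"grip":0.3},{"tx":20,"ty":-14,"tz":0,"wx":0,"wy":0,"wz":0,"grip":0.3},{"tx":20,"ty":-14,"tz":0,"wx":0,"wy":0,"wz":0,"grip":0.3},{"tx":20,"ty":-14,"tz":0,"wx":0,"wy":0,"wz":0,"grip":0.3},{"tx":20,"ty":-14,"tz":0,"wx":0,"wy":0,"wz":0,"grip":0.3},{"tx":20,"ty":-14,"tz":0,"wx":0,"wy":0,"wz":0,"grip":0.3}])

```text
t: 23.8
tcp_pos: [400.6, 56.4, 147.5]
tool_rot: [-0.059, 0.055, 0.706, -0.703]
wrist_force: [0.0, -0.6, -0.3]
grip_width: 25.4
```

Run:
```python
from meas import *
for n in ('scene','top'):
    c=cam(n); cv2.imwrite(f'pics/{n}9.png',c['frame'][:,:,::-1]); np.savez(f'{n}9.npz',**c)
f=c['frame']
for n,r in dict(plain=(350,103,403,150,'plain'),gl=(250,112,282,165,'gold'),gr=(282,112,308,168,'gold'),rl=(155,112,180,165,'red'),rr=(180,112,208,165,'red')).items():
    try: print(n,*clip(c,r[:4],r[4],11))
    except Exception as e: print(n,e)
hsv=cv2.cvtColor(f,cv2.COLOR_RGB2HSV)
for n,(x0,y0,x1,y1),z in (('pot',(160,200,192,230),38),('spool',(362,198,395,228),30)):
    m=(hsv[y0:y1,x0:x1,1]>70).astype(np.uint8); ys,xs=np.nonzero(m); q=toplane(c,np.c_[xs+x0,ys+y0],z)[:,:2]; print(n,q.mean(0))
print(state()['tcp_pos'],state()['t'])
```

```text
plain [ 626.4 -234.8] [ 626.4 -234.8] [12.8 80.7] -9.0 173
gl [603.3  25.1] [604.8  25.2] [10.1 77.3] -9.1 132
gr [589.3 -35.4] [589.6 -35.5] [ 9.7 78.6] -8.8 131
rl [597.3 261.8] [597.1 261.5] [ 8.9 76.8] -0.6 93
rr [598.8 201.9] [599.5 201.6] [ 9.3 76.5] 0.7 98
pot [416.49432583 221.93205723]
spool [ 428.92956223 -232.3866637 ]
[408.233289    56.71513762 148.0041134 ] 23.9
```

View pics/top9.png

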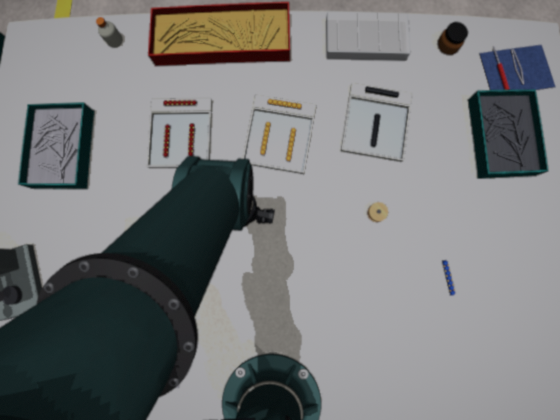

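View pics/scene9.png

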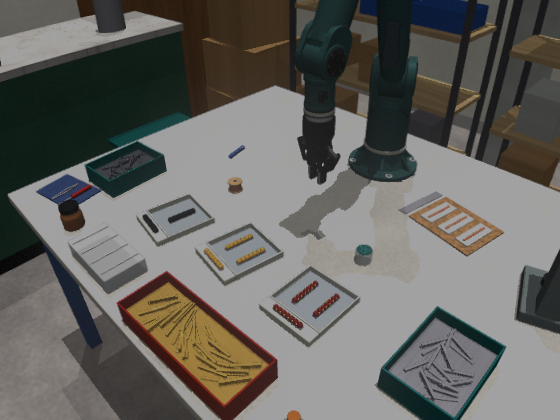

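All five clips are in place. The arm hides the pot in the top view, so its top-view number is invalid. I'll compare the pot and spool in the scene view before and after.

Run:
```python
from meas import *
for t in '09':
    c=dict(np.load(f'scene{t}.npz')); hsv=cv2.cvtColor(c['frame'],cv2.COLOR_RGB2HSV)
    for n,(x0,y0,x1,y1),lo,hi,z in (('pot',(350,238,380,256),80,100,38),('spool',(224,174,248,196),3,22,15)):
        h=hsv[y0:y1,x0:x1]; m=(h[:,:,1]>80)&(h[:,:,0]>=lo)&(h[:,:,0]<=hi); ys,xs=np.nonzero(m)
        uv=[xs.mean()+x0,ys.mean()+y0]; print(t,n,len(xs),np.round(uv,2),toplane(c,uv,z).round(1))
```

```text
0 pot 120 [363.88 249.54] [[422.4 231.2  38. ]]
0 spool 157 [234.94 184.62] [[ 430.5 -235.9   15. ]]
9 pot 119 [363.94 249.53] [[422.2 231.2  38. ]]
9 spool 154 [234.84 184.59] [[ 430.5 -236.2   15. ]]
```

Both are unmoved. Handing in.

```bash
python3 -c "
from bench import close_job
print(close_job())"
```

```text
the job is handed in; nothing more can be done
None
```

All five clips are in their trays: two red, two gold and one plain. I gripped each across its width, carried it over and lowered it to the tray floor before opening the fingers. The blue look-alike was never approached. The job was handed in at about 24 s, with the gripper empty and clear.

**Clips:** in the last top view, each clip lies within about 10 mm lengthwise of its tray's middle. The paired clips sit about 30 mm to either side of the middle, and the plain one is central. All point within about 1° of the tray axis, and the pictures show them flat, separate and right way up.

**Tray centres:** my two estimates of the tray centres, from the sample clips and from the floor corners, differed by about 5–7 mm. I used a value between them, and that is well inside the tolerances.

**Bystanders:** the spool shows no movement in either view (under 0.5 mm). The arm hid the pot in the last top view, so that reading was invalid. The scene view puts the pot within 0.2 mm of where it started.

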